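Make up two table sets

TASK

Make up the two dark wooden trays for the tables: the tray with straight sides gets the salt shaker and one spice jar, the tray with round ends gets the wide glass jar and the other spice jar (either spice jar will do for either tray). Stand each thing upright in the middle of a cork pad, one to a pad, let go of it, and leave the garlic and the coffee capsule where they are.

Things in the scene. Friction and masses are not known exactly. Their poses are not given: they have to be found in the camera images.
- salt_mid (a point): The salt shaker: clear glass body with a domed grey-white top, round, 44 mm across, 90 mm tall, narrower (34 mm) above 70 mm, about 0.1 kg, standing upright and loose. Point: its centre, 45 mm above its foot; z is its upright axis. (The six loose things stand in two rows along the worktop, the rows 100 mm apart in x, neighbours in a row about 85 mm apart in y. Wall cabinets with handles hang 0.53 m up, behind the rows: cross the work at x below 0.55 and low.)
- spice_a_mid (a point): A small glass spice jar with a red cap, round, 45 mm across, 106 mm tall, about 0.11 kg, standing upright and loose. One of two that serve equally (only the labels differ). Point: its centre, 53 mm above its foot; z is its upright axis.
- spice_b_mid (a point): A small glass spice jar with a red cap, round, 45 mm across, 106 mm tall, about 0.11 kg, standing upright and loose. One of two that serve equally (only the labels differ). Point: its centre, 53 mm above its foot; z is its upright axis.
- jar_mid (a point): The wide glass jar with a gold-coloured lid, round, 64 mm across, 100 mm tall, about 0.24 kg, standing upright and loose. Point: its centre, 50 mm above its foot; z is its upright axis.
- tray_rect: The dark wooden tray with straight sides and small rounded corners, 160 x 100 mm, fixed to the worktop. Origin: centre of its underside; its x axis runs along its length, z up. Its floor is 8 mm above the worktop, inside a low rounded lip that reaches 15 mm. Two round cork pads, 66 mm across, flush with the floor, lie at x = -38 mm and x = +38 mm, y = 0 in the tray's frame.
- tray_oval: The dark wooden tray with two half-round ends, 160 x 100 mm, fixed to the worktop. Origin: centre of its underside; its x axis runs along its length, z up. Its floor is 8 mm above the worktop, inside a low rounded lip that reaches 15 mm. Two round cork pads, 66 mm across, flush with the floor, lie at x = -38 mm and x = +38 mm, y = 0 in the tray's frame.
- garlic_mid (a point): A head of garlic, 53 mm across and tall, loose among the things; not wanted, stays where it is. Point: its centre, 26 mm up.
- capsule_mid (a point): A small coffee capsule, 42 mm across, 24 mm tall, loose among the things; not wanted, stays where it is. Point: its centre, 12 mm up.

How it is judged:
By the outcome, as a careful person would: the job done as asked, in the order asked, and still so for the second after the job is handed in, with the robot touching nothing.
It also fails if it takes over 106 s, if anything falls off the work surface, if the arm or the gripper's body presses on something with over 40 N, if the wrist force passes 120 N, or if a joint passes its speed limit or range.

ROBOT

A 6-joint arm with a two-finger parallel gripper is mounted at the origin on a cart in front of the work surface, level with it; the furniture and walls round the work are solid. World frame = base frame: x ahead of the robot, y to its left, z up, the work surface at z = 0. Lengths are in m, angles in rad, forces in N, time in s.
With the tool pointing down it reaches from about 0.35 to 0.85 m from the base axis. Payload 8.1 kg.
Tool frame: the origin (TCP) lies midway between the tips of the shut fingers; the grasp point (between the pads) lies behind it (r.grasp_offset is the z of the grasp point in the tool frame, in m); z points along the fingers, y is the line along which they close (so a half turn about z gives the same grasp; the last joint's range is limited). The gripper opens to 93 mm and grips with 3 to 60 N. Pads are 15 mm wide; open, the fingers measure 128 mm over their backs; the gripper's body (75 mm by 188 mm) begins 65 mm behind the grasp point.
Start: joints at [1.072, 0.13, 1.488, -0, 1.523, -0.085], TCP at [0.241, 0.549, 0.219] pointing down, gripper open.
Joint ranges: [-2.96, 2.96], [-0.89, 2.26], [0.02, 2.5], [-1.34, 4.48], [0, 2.73], [-2.66, 2.66]. Speed limits (rad/s): [2.39, 2.39, 2.79, 3.14, 3.14, 3.14].

INTERFACE

Orientations are given as a rotation vector (axis times angle).
In Python, from bench import r, camera, calibration, spotter gives the robot as it stands. The module is installed in compiled form; this text tells all that it offers.
- The arm moves only by the tool jog_arm, never from a script. Its arguments are lists of equal length, an entry for each row: "xyz": the shift along the tool's x, y, z in units of 80 mm (1.0 is 80 mm), a list of three; "rotation": the turn, a rotation vector about the tool's x, y, z in units of pi/4 rad (1.0 is pi/4 rad), a list of three; "gripper": the closure, from -1 (fully open) to 1 (shut), so that 0 is half open. A call has 1 to 20 rows; each row is the pose to reach, as a shift and turn from the pose commanded when the call began, along the tool's axes at that moment; what a row does not reach only later rows make up. A row lasts 1/12 s, in which the tool goes at most 41.7 mm and 7.16 degrees, less where a joint would pass 70% of its speed; a pose out of reach is approached as far as the arm can. A call with a number of a shift or a turn outside -1 to 1 is refused whole. A call with a gripper value outside its range is refused whole. The fingers move at their own pace and stop on an object; "grip_force" is the grip in N (left out, the last holds). Time passes only in rows, so rows that repeat a pose let the fingers close. It gives the time, the measured TCP pose, the force, the opening and the grip force at its end, in the units of the state.
- r.sense(): the state, without advancing time (a new reading comes with each control period).
- camera(name): name is "scene" or "side" or "wrist"; returns the picture (420x560x3 uint8, red, green, blue); there is no depth.
- calibration(name): a dict with "intrinsics" (3x3 intrinsics, pixels), "distortion" ([k1, k2, p1, p2, k3] as OpenCV has them; the pictures are not rectified), "xyz" and "orientation" of the camera in the world. Camera axes: x right, y down, z forward; pixel columns grow to the right and rows downward; lengths in m; the calibration is good to about 2 mm. A picture is of the moment at which its call begins: read the wrist's pose just before it. calibration takes no time and is no camera call; for the wrist camera it gives the pose at the moment of the call.
- r.hand_in(): hands the job in; it is judged then, once.
Trained networks look in the newest picture that a camera, given by its name, has taken for a name from the list of things; names that differ only in an ending like _2 or _b are one class to them, and where a whole thing is asked for, a point or a joint stands for the part that bears it (a point fixed in the world has none). Each returns a list of dicts, best first, with "conf" (0 to 1); they miss things now and then, are a little off and sometimes report something else, mostly with a low value. They report only what shows in the picture. A call takes as long as a camera call.
- spotter.find_in(camera, query): "at" ([column, row] in pixels, amid what is visible of it).
- spotter.masks_of(camera, query): "pixels" (420x560 bool, what is visible of it) and "at" ([column, row] in pixels, amid what is visible of it).
The state is a dict: "clock": time; "qpos": joint angles; "qvel": joint speeds; "tau": joint torques, N m; "tcp_pos": TCP position; "ee_rot": TCP orientation; "contact_force": force on the tool from outside, world axes, zero at the start; "wrist_torque": the same for the moment, N m; "grip_width": finger opening in m; "grip_force": force on a finger pad.
Only numpy, scipy, OpenCV 4.12 (cv2) and the standard library are available. Lean on these libraries where they do the work, as an engineer would, in place of code of your own. Each camera call takes 0.05 s, during which the arm holds its last target. There are 200 camera calls.

## Working session

There is one attempt and no reset: what is moved stays moved. The work goes in short steps, Python scripts to look and compute and a tool call to move; the robot and the scene stay as the last step left them, time stands still between calls to the robot, and variables do not carry over. Pictures are saved under pics/ and viewed, at most 17 in all, crops included, and the job is handed in when it is done.

Besides the shell and the picture viewer there is one more tool, called after "Request:" as a command line: name --argument value ..., lists and objects as JSON in quotes. jog_arm: Moves the arm, as the interface text tells. Its arguments: {"type":"object","properties":{"xyz":{"type":"array","items":{"type":"array","items":{"type":"number"}}},"rotation":{"type":"array","items":{"type":"array","items":{"type":"number"}}},"gripper":{"type":"array","items":{"type":"number"}},"grip_force":{"type":"number"}},"required":["xyz","rotation","gripper"]}

```bash
mkdir -p pics; python3 - <<'E'
from bench import r,camera,calibration,spotter
import cv2
s=r.sense();print(s['clock'],s['tcp_pos'],s['ee_rot'],s['grip_width'],r.grasp_offset)
for c in ['scene','side']:
    im=camera(c);cv2.imwrite(f'pics/{c}0.png',im[:,:,::-1])
    k=calibration(c);print(c,k)
    for q in ['salt_mid','spice_a_mid','jar_mid','tray_rect','tray_oval','garlic_mid','capsule_mid']:
        print(q,[(round(d['conf'],2),[int(v) for v in d['at']]) for d in spotter.find_in(c,q)][:4])
print(r.sense()['clock'])
E
```

```text
0.0 [0.24096659 0.54885689 0.21757283] [-6.45321596e-01 -3.07406526e+00  2.82443916e-03] 0.09279840766783358 -0.0188
scene {'intrinsics': array([[496.34006358,   0.        , 267.62234151],
       [  0.        , 496.34006358, 208.33547836],
       [  0.        ,   0.        ,   1.        ]]), 'distortion': array([-0.16696374,  0.        ,  0.        ,  0.        ,  0.        ]), 'xyz': array([ 0.16152671, -0.29981564,  0.71954994]), 'orientation': array([-2.34485631,  0.68146305, -0.27694615])}
salt_mid [(0.6, [313, 229]), (0.49, [269, 268])]
spice_a_mid [(0.97, [289, 201])]
jar_mid [(0.8, [312, 227])]
tray_rect [(0.64, [213, 166])]
tray_oval [(0.75, [335, 315])]
garlic_mid [(0.58, [269, 266])]
capsule_mid [(0.64, [269, 266]), (0.61, [218, 210])]
side {'intrinsics': array([[505.87104902,   0.        , 281.36750542],
       [  0.        , 505.87104902, 213.97841214],
       [  0.        ,   0.        ,   1.        ]]), 'distortion': array([-0.05683739,  0.        ,  0.        ,  0.        ,  0.        ]), 'xyz': array([0.5123178 , 0.80719257, 0.62304187]), 'orientation': array([-0.05236789, -2.85949132,  1.28406069])}
salt_mid [(0.71, [321, 222])]
spice_a_mid [(0.7, [266, 205]), (0.65, [265, 254])]
jar_mid [(0.71, [265, 177])]
tray_rect [(0.76, [296, 341])]
tray_oval [(0.62, [294, 162]), (0.35, [313, 195])]
garlic_mid [(0.57, [316, 193])]
capsule_mid [(0.76, [325, 276])]
0.8
```

View pics/scene0.png

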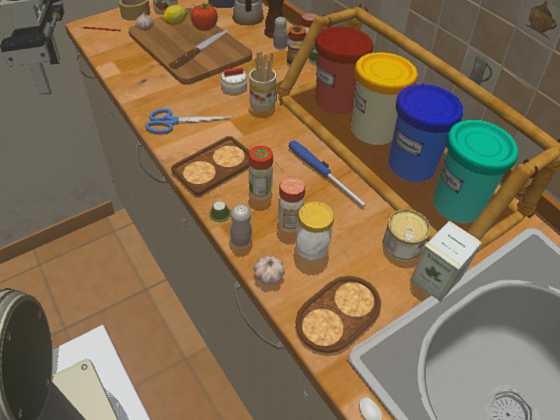

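View pics/side0.png

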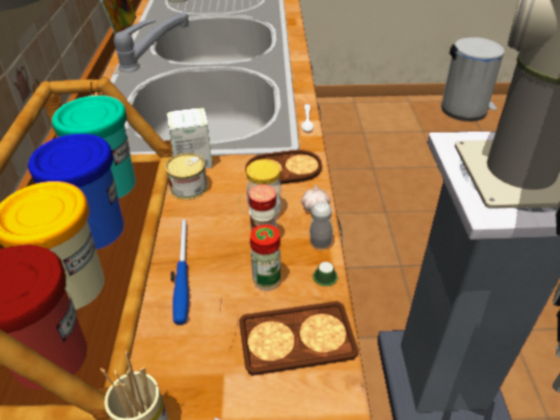

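Scene view: capsule (220,211), salt (241,226) and garlic (269,269) in the front row. Spice jars at (261,172) and (291,203) and the wide jar at (314,230) are in the back row. The rect tray is at (213,166) and the oval at (338,313). The side view agrees.

```bash
cat > h.py <<'E'
import numpy as np, cv2
from scipy.spatial.transform import Rotation as R
def ray(k,px,z):
    p=cv2.undistortPoints(np.array([[px]],float),k['intrinsics'],k['distortion'])[0,0]
    d=R.from_rotvec(k['orientation']).apply([p[0],p[1],1.]); o=k['xyz']
    return (o+d*(z-o[2])/d[2])
def proj(k,P):
    rv=R.from_rotvec(k['orientation']).inv(); t=-rv.apply(k['xyz'])
    return cv2.projectPoints(np.array([P],float),rv.as_rotvec(),t,k['intrinsics'],k['distortion'])[0][0,0]
E
python3 - <<'E'
from bench import calibration
from h import *
D={'scene':dict(sp1=(261,154,.106),sp2=(292,186,.106),jar=(316,214,.1),salt=(241,212,.085),garlic=(269,269,.026),caps=(220,211,.012),ra=(199,173,.008),rb=(229,156.5,.008),oa=(322,327.5,.008),ob=(355,299.5,.008)),
'side':dict(sp1=(265,236,.106),sp2=(263,195,.106),jar=(264,170,.1),salt=(321,210,.085),garlic=(314,198,.026),caps=(325,274,.012),ra=(323,333,.008),rb=(271,341,.008),oa=(301,164.5,.008))}
for n,d in D.items():
    k=calibration(n)
    for q,v in d.items(): print(n,q,ray(k,v[:2],v[2])[:2].round(4))
E
```

```text
scene sp1 [0.5209 0.2635]
scene sp2 [0.523  0.1673]
scene jar [0.5239 0.0983]
scene salt [0.4277 0.1788]
scene garlic [0.4276 0.0896]
scene caps [0.426  0.2569]
scene ra [0.4409 0.3722]
scene rb [0.5171 0.3825]
scene oa [ 0.4448 -0.0401]
scene ob [ 0.522  -0.0284]
side sp1 [0.5226 0.2735]
side sp2 [0.525  0.1788]
side jar [0.523  0.1037]
side salt [0.4321 0.1953]
side garlic [0.4331 0.0942]
side caps [0.4291 0.2679]
side ra [0.4424 0.3778]
side rb [0.518  0.3885]
side oa [ 0.4487 -0.0357]
```

Request:
jog_arm --xyz '[[-0.4,-0.9,0],[-0.4,-0.9,0],[-0.4,-0.9,0],[-0.4,-0.9,0],[-0.4,-0.9,0],[-0.4,-0.9,0]]' --rotation '[[0,0,0.737],[0,0,0.737],[0,0,0.737],[0,0,0.737],[0,0,0.737],[0,0,0.737]]' --gripper '[-0.5,-0.5,-0.5,-0.5,-0.5,-0.5]' --grip_force 15

```text
clock: 1.3
tcp_pos: [0.2417, 0.4704, 0.2189]
ee_rot: [1.502, 2.759, 0.001]
contact_force: [0.5, 0.3, 0.2]
grip_width: 0.0699
grip_force: 0.0
```

Request:
jog_arm --xyz '[[-1,0,0],[-1,0,0],[-1,0,0],[-1,0,0],[-1,0,0],[-1,0,0]]' --rotation '[[0,0,0.737],[0,0,0.737],[0,0,0.737],[0,0,0.737],[0,0,0.737],[0,0,0.737]]' --gripper '[-0.5,-0.5,-0.5,-0.5,-0.5,-0.5]'

```text
clock: 1.8
tcp_pos: [0.2856, 0.4035, 0.2188]
ee_rot: [-2.224, -2.219, -0.0]
contact_force: [0.2, 0.7, 0.4]
grip_width: 0.0699
grip_force: 0.0
```

Request:
jog_arm --xyz '[[-1,1,0],[-1,1,0],[-1,1,0],[-1,1,0],[-1,1,0]]' --rotation '[[0,0,0],[0,0,0],[0,0,0],[0,0,0],[0,0,0]]' --gripper '[-0.5,-0.5,-0.5,-0.5,-0.5]'

```text
clock: 2.22
tcp_pos: [0.366, 0.3228, 0.2186]
ee_rot: [-2.22, -2.222, 0.0]
contact_force: [-0.0, 0.9, -0.6]
grip_width: 0.0698
grip_force: 0.0
```

Request:
jog_arm --xyz '[[-1,0.5,0],[-1,0.5,0],[-1,0.5,0],[-1,0.5,0],[-1,0.5,0]]' --rotation '[[0,0,0],[0,0,0],[0,0,0],[0,0,0],[0,0,0]]' --gripper '[-0.5,-0.5,-0.5,-0.5,-0.5]'

```text
clock: 2.63
tcp_pos: [0.4047, 0.2444, 0.2187]
ee_rot: [-2.22, -2.222, -0.0]
contact_force: [0.1, 0.4, -0.7]
grip_width: 0.0696
grip_force: 0.0
```

```bash
python3 - <<'E'
from bench import r,camera,calibration,spotter
from h import *
im=camera('wrist');k=calibration('wrist');print(k['xyz'],R.from_rotvec(k['orientation']).as_matrix().round(2))
for n,P in dict(sp1=(.522,.268,.106),sp2=(.524,.173,.106),jar=(.5235,.101,.1),salt=(.43,.185,.09),garlic=(.43,.092,.026),caps=(.4275,.262,.02),ra=(.4415,.375,.008)).items():
    p=proj(k,P);print(n,p)
    im=im.copy();
    if abs(p).max()<2000: cv2.drawMarker(im,tuple(int(v) for v in p),(255,0,255),0,12)
cv2.imwrite('pics/w1.png',im[:,:,::-1])
E
```

```text
[0.40521234 0.31051564 0.38367678] [[ 1.    0.   -0.  ]
 [ 0.   -0.97 -0.24]
 [-0.    0.24 -0.97]]
sp1 [409.45236873 180.90997263]
sp2 [401.39579776 278.83030417]
jar [391.27942241 339.02114301]
salt [303.07929706 261.08218071]
garlic [297.628724   309.25381807]
caps [297.65082969 174.20725171]
ra [310.9570587   72.05315237]
```

View pics/w1.png

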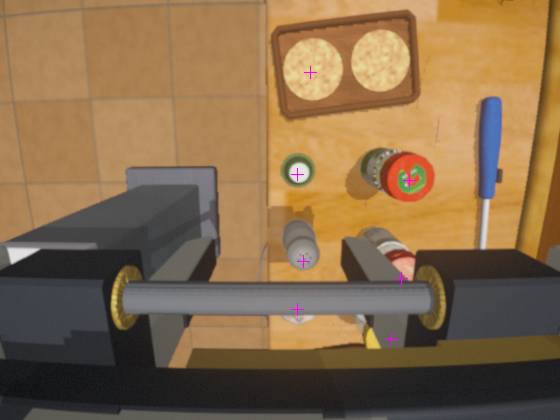

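The wrist view shows the salt top at (303,256), capsule (298,170), spice cap 1 (410,177), and rect pads (313,69) and (381,61).

```bash
python3 - <<'E'
from bench import calibration
from h import *
k=calibration('wrist')
for n,v in dict(salt=(303,256,.085),caps=(298,170,.022),sp1=(410,177,.106),ra=(313,69,.008),rb=(381,61,.008),sp2=(396,265,.1)).items(): print(n,ray(k,v[:2],v[2]).round(4))
E
```

```text
salt [0.4302 0.1884 0.085 ]
caps [0.4277 0.2671 0.022 ]
sp1 [0.5222 0.2715 0.106 ]
ra [0.4437 0.3783 0.008 ]
rb [0.5196 0.3879 0.008 ]
sp2 [0.5197 0.1848 0.1   ]
```

Request:
jog_arm --xyz '[[-0.72,0.32,0.4],[-0.72,0.32,0.7],[-0.72,0.32,1],[-0.72,0.32,1],[-0.72,0.32,1]]' --rotation '[[0,0,0],[0,0,0],[0,0,0],[0,0,0],[0,0,0]]' --gripper '[-0.5,-0.5,-0.5,-0.5,-0.5]'

```text
clock: 3.1
tcp_pos: [0.4289, 0.1868, 0.1375]
ee_rot: [-2.219, -2.221, 0.005]
contact_force: [0.4, 0.0, 0.4]
grip_width: 0.0698
grip_force: 0.0
```

Request:
jog_arm --xyz '[[0,0,0.4],[0,0,0.8],[0,0,1],[0,0,1]]' --rotation '[[0,0,0],[0,0,0],[0,0,0],[0,0,0]]' --gripper '[-0.5,-0.5,-0.5,-0.5]'

```text
clock: 3.43
tcp_pos: [0.4288, 0.187, 0.057]
ee_rot: [-2.218, -2.222, 0.005]
contact_force: [-0.8, 0.2, -1.1]
grip_width: 0.0697
grip_force: 0.0
```

Request:
jog_arm --xyz '[[0,0,0.2],[0,0,0.32],[0,0,0.32],[0,0,0.32],[0,0,0.32],[0,0,0.32],[0,0,0.32],[0,0,0.32],[0,0,0.32],[0,0,0.32]]' --rotation '[[0,0,0],[0,0,0],[0,0,0],[0,0,0],[0,0,0],[0,0,0],[0,0,0],[0,0,0],[0,0,0],[0,0,0]]' --gripper '[-0.5,-0.5,-0.5,0,0.5,0.5,0.5,0.5,0.5,0.5]'

```text
clock: 4.27
tcp_pos: [0.4311, 0.1861, 0.0336]
ee_rot: [2.222, 2.22, 0.001]
contact_force: [-1.8, 1.3, 5.5]
grip_width: 0.04
grip_force: 15.2
```

```bash
python3 - <<'E'
from bench import r,camera,calibration,spotter
from h import *
a=camera('wrist')[100:350,150:450];b=camera('side')[130:330,200:400];c=camera('scene')[130:330,150:350]
f=lambda x:cv2.resize(x,(400,400*x.shape[0]//x.shape[1]))
a,b=f(a),f(b); o=np.zeros((400,800,3),np.uint8);o[:a.shape[0],:400]=a;o[:,400:]=b
cv2.imwrite('pics/g1.png',o[:,:,::-1]);print(r.sense()['contact_force'])
E
```

```text
[-2.42792604  0.83536877  5.93960807]
```

View pics/g1.png

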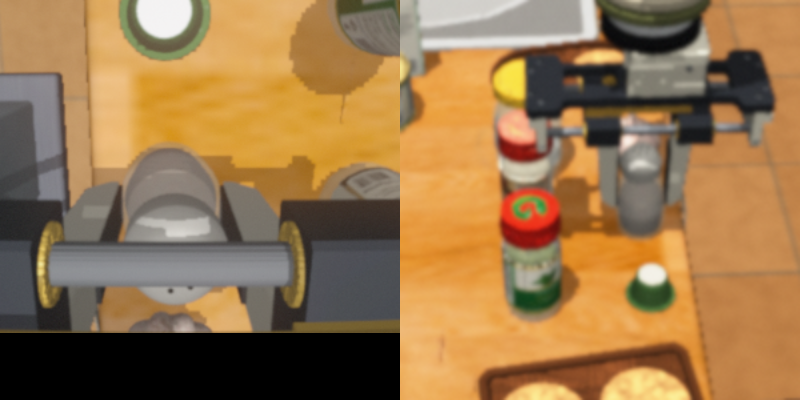

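The salt sits between the fingers. Its dome is at about (281,287) in the wrist frame. I'll check its y offset.

```bash
python3 - <<'E'
from bench import calibration
from h import *
k=calibration('wrist'); print(k['xyz'])
f=lambda c:(150+c[0]*.75,100+c[1]*.75)
# foot/shoulder near edges
print(ray(k,f((175,302)),.085),ray(k,f((172,197)),.07),ray(k,f((172,147)),.03),ray(k,f((172,147)),.0))
for y in (.175,.18,.185,.19): print(y,[proj(k,(.431,y+.022,z)).round(0) for z in (0,.03,.07)],proj(k,(.431,y+.017,.07)),proj(k,(.431,y,.09)))
print(f((172,147)),f((172,197)),f((175,302)))
E
```

```text
[0.43180282 0.25178372 0.19859291]
[0.43308208 0.17433225 0.085     ] [0.43221061 0.20291419 0.07      ] [0.43233883 0.20946062 0.03      ] [0.43243421 0.20192951 0.        ]
0.175 [array([277., 218.]), array([277., 232.]), array([276., 261.])] [276.23604554 271.16122762] [276.07714899 332.53586057]
0.18 [array([277., 210.]), array([277., 223.]), array([276., 250.])] [276.20965999 260.56134238] [276.04396393 321.47285792]
0.185 [array([277., 203.]), array([277., 215.]), array([276., 239.])] [276.18306883 249.75151402] [276.01038677 310.12886511]
0.19 [array([277., 195.]), array([277., 206.]), array([276., 227.])] [276.15628627 238.73107235] [275.97643138 298.50043959]
(279.0, 210.25) (279.0, 247.75) (281.25, 326.5)
```

Request:
jog_arm --xyz '[[0,0,-0.3],[0,0,-0.7],[0,0,-1],[0,0,-1]]' --rotation '[[0,0,0],[0,0,0],[0,0,0],[0,0,0]]' --gripper '[0.5,0.5,0.5,0.5]'

```text
clock: 4.75
tcp_pos: [0.434, 0.1868, 0.1184]
ee_rot: [2.219, 2.218, 0.011]
contact_force: [1.1, 0.3, -0.8]
grip_width: 0.0402
grip_force: 14.8
```

Request:
jog_arm --xyz '[[0.3,0.05,0],[0.7,0.1,0],[1,0.15,0],[1,0.15,0]]' --rotation '[[0,0,0],[0,0,0],[0,0,0],[0,0,0]]' --gripper '[0.5,0.5,0.5,0.5]'

```text
clock: 5.08
tcp_pos: [0.4427, 0.2691, 0.1123]
ee_rot: [-2.219, -2.222, -0.001]
contact_force: [0.2, 0.5, -0.9]
grip_width: 0.04
grip_force: 14.8
```

Request:
jog_arm --xyz '[[0.3,0,0],[0.6,0,0],[0.9,0,0],[1,0,0],[1,0,0],[1,0,0]]' --rotation '[[0,0,0],[0,0,0],[0,0,0],[0,0,0],[0,0,0],[0,0,0]]' --gripper '[0.5,0.5,0.5,0.5,0.5,0.5]'

```text
clock: 5.58
tcp_pos: [0.4424, 0.345, 0.1121]
ee_rot: [2.221, 2.221, -0.003]
contact_force: [-0.4, -0.0, -0.8]
grip_width: 0.0401
grip_force: 14.8
```

```bash
python3 - <<'E'
from bench import r,camera,calibration,spotter
from h import *
im=camera('wrist').copy();k=calibration('wrist');s=r.sense();print(s['tcp_pos'],s['grip_width'])
for x,y in [(.4437,.3783),(.5196,.3879)]:
    pts=[proj(k,(x+.033*np.cos(t),y+.033*np.sin(t),.008)) for t in np.linspace(0,2*np.pi,50)]
    cv2.polylines(im,[np.int32(pts)],True,(255,0,255),1)
cv2.imwrite('pics/w2.png',im[:,:,::-1])
E
```

```text
[0.44256132 0.3446966  0.11227021] 0.04001568213475067
```

View pics/w2.png

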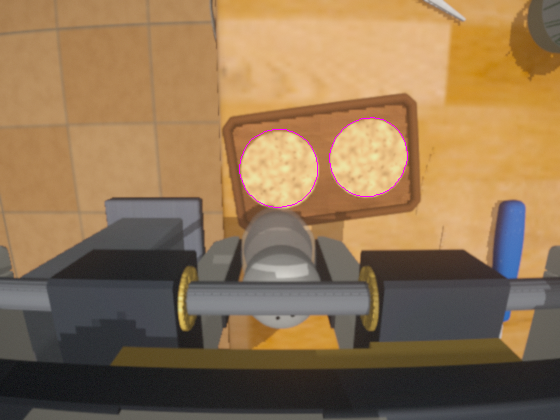

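The overlaid circles sit right on both pads (279,168) and (368,157), so the pad positions are confirmed. Lowering the salt.

Request:
jog_arm --xyz '[[0.2,0.01,0],[0.44,0.015,0],[0.44,0.015,0.3],[0.44,0.015,0.6],[0.44,0.015,0.75],[0.44,0.015,0.82],[0.44,0.015,0.86],[0.44,0.015,0.86],[0.44,0.015,0.86]]' --rotation '[[0,0,0],[0,0,0],[0,0,0],[0,0,0],[0,0,0],[0,0,0],[0,0,0],[0,0,0],[0,0,0]]' --gripper '[0.5,0.5,0.5,0.5,0.5,0.5,0.5,0.5,0.5]'

```text
clock: 6.38
tcp_pos: [0.4449, 0.3812, 0.0454]
ee_rot: [2.223, 2.22, 0.002]
contact_force: [-0.2, -0.5, -1.1]
grip_width: 0.0397
grip_force: 14.8
```

Request:
jog_arm --xyz '[[0,0,0],[0,0,0],[0,0,0],[0,0,0],[0,0,0],[0,0,0]]' --rotation '[[0,0,0],[0,0,0],[0,0,0],[0,0,0],[0,0,0],[0,0,0]]' --gripper '[0.05,-0.1,-0.2,-0.4,-0.5,-0.5]'

```text
clock: 6.88
tcp_pos: [0.4441, 0.3812, 0.0444]
ee_rot: [2.222, 2.221, 0.0]
contact_force: [0.3, -0.2, 0.3]
grip_width: 0.0685
grip_force: 0.0
```

Request:
jog_arm --xyz '[[0,0,-0.3],[0,0,-0.7],[0,0,-1],[0,0,-1]]' --rotation '[[0,0,0],[0,0,0],[0,0,0],[0,0,0]]' --gripper '[-0.5,-0.5,-0.5,-0.5]'

```text
clock: 7.22
tcp_pos: [0.4471, 0.3833, 0.1308]
ee_rot: [2.221, 2.22, 0.014]
contact_force: [0.9, 0.5, 1.5]
grip_width: 0.0698
grip_force: 0.0
```

Request:
jog_arm --xyz '[[-0.2,0,-0.3],[-0.6,0,-0.3],[-1,0,-0.3],[-1,0,-0.3],[-1,0,-0.3]]' --rotation '[[0,0,0],[0,0,0],[0,0,0],[0,0,0],[0,0,0]]' --gripper '[-0.5,-0.5,-0.5,-0.5,-0.5]'

```text
clock: 7.63
tcp_pos: [0.4441, 0.2999, 0.1481]
ee_rot: [2.225, 2.218, 0.0]
contact_force: [0.6, -0.0, 0.5]
grip_width: 0.0701
grip_force: 0.0
```

```bash
python3 - <<'E'
from bench import r,camera,calibration,spotter
from h import *
im=camera('wrist').copy();k=calibration('wrist');s=r.sense();print(s['tcp_pos'],s['ee_rot'])
for x,y,z,q in [(.4437,.3783,.008,.033),(.4437,.3783,.008,.022),(.4437,.3783,.078,.017),(.5196,.3879,.008,.033),(.5222,.2715,.106,.0225),(.5222,.2715,.0,.0225)]:
    pts=[proj(k,(x+q*np.cos(t),y+q*np.sin(t),z)) for t in np.linspace(0,2*np.pi,50)]
    cv2.polylines(im,[np.int32(pts)],True,(255,0,255),1)
cv2.imwrite('pics/w3.png',im[:,:,::-1])
print('rail',ray(k,(540,200),.02),k['xyz'])
E
```

```text
[0.44410766 0.30086179 0.14812114] [-2.22351388e+00 -2.21896502e+00 -5.10921448e-04]
rail [0.70514228 0.30292822 0.02      ] [0.44496461 0.36659933 0.31312782]
```

View pics/w3.png

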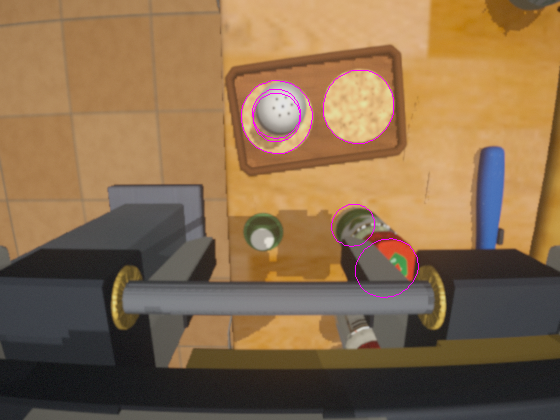

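```bash
python3 - <<'E'
from bench import r,camera,calibration,spotter
from h import *
im=camera('wrist').copy()
a=cv2.resize(im[50:170,220:340],(400,400),interpolation=cv2.INTER_CUBIC)
im=camera('side'); print([(round(d['conf'],2),d['at']) for d in spotter.find_in('side','salt_mid')])
b=cv2.resize(im[250:390,230:370],(400,400),interpolation=cv2.INTER_CUBIC)
cv2.imwrite('pics/w4.png',np.hstack([a,b])[:,:,::-1])
E
```

```text
[(0.94, [321.7, 318.2])]
```

View pics/w4.png

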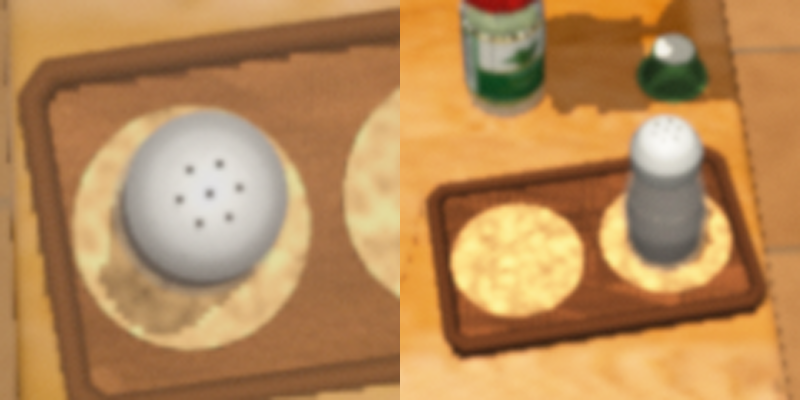

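```bash
python3 - <<'E'
from bench import calibration
from h import *
k=calibration('wrist');print(k['xyz'],ray(k,(282.1,108.5),.090))
s=calibration('side')
f=lambda c:(230+(c[0]-400)*.35,250+c[1]*.35)
print(ray(s,f((665,266)),.008),ray(s,f((667,130)),.095),'pad',ray(s,f((666,240)),.008), ray(k,(220+192*.3,50+228*.3),.008))
for v in [(393,262)]:print(ray(k,v,.106))
E
```

```text
[0.44470254 0.36763866 0.3130585 ] [0.44732396 0.38230609 0.09      ]
[0.44434536 0.3949387  0.008     ] [0.44611936 0.37903944 0.095     ] pad [0.44240575 0.37950429 0.008     ] [0.44413768 0.37880524 0.008     ]
[0.52578963 0.27794346 0.106     ]
```

Request:
jog_arm --xyz '[[-0.15,0.4,0],[-0.36,0.8,0],[-0.36,0.98,0],[-0.36,0.98,0],[-0.36,0.98,0.2],[-0.36,0.98,0.5],[-0.36,0.98,0.8],[-0.36,0.98,1],[-0.36,0.98,1]]' --rotation '[[0,0,0],[0,0,0],[0,0,0],[0,0,0],[0,0,0],[0,0,0],[0,0,0],[0,0,0],[0,0,0]]' --gripper '[-0.5,-0.5,-0.5,-0.5,-0.5,-0.5,-0.5,-0.5,-0.5]'

```text
clock: 8.58
tcp_pos: [0.5184, 0.2721, 0.0634]
ee_rot: [-2.218, -2.22, 0.011]
contact_force: [-0.3, -0.3, -0.9]
grip_width: 0.0696
grip_force: 0.0
```

Request:
jog_arm --xyz '[[0,0,0.2],[0,0,0.28],[0,0,0.28],[0,0,0.28],[0,0,0.28],[0,0,0.28],[0,0,0.28],[0,0,0.28],[0,0,0.28]]' --rotation '[[0,0,0],[0,0,0],[0,0,0],[0,0,0],[0,0,0],[0,0,0],[0,0,0],[0,0,0],[0,0,0]]' --gripper '[-0.5,-0.5,-0.3,0,0.5,0.5,0.5,0.5,0.5]'

```text
clock: 9.33
tcp_pos: [0.5232, 0.2726, 0.047]
ee_rot: [2.222, 2.22, 0.003]
contact_force: [0.3, 0.4, 5.2]
grip_width: 0.0442
grip_force: 15.0
```

Request:
jog_arm --xyz '[[0,0,-0.3],[0,0,-0.7],[0,0,-1],[0,0,-1],[0,0,-1]]' --rotation '[[0,0,0],[0,0,0],[0,0,0],[0,0,0],[0,0,0]]' --gripper '[0.5,0.5,0.5,0.5,0.5]'

```text
clock: 9.75
tcp_pos: [0.5237, 0.2727, 0.1278]
ee_rot: [2.221, 2.22, 0.005]
contact_force: [0.4, -0.8, -1.0]
grip_width: 0.0442
grip_force: 15.0
```

```bash
python3 - <<'E'
from bench import r,camera,calibration,spotter
from h import *
im=camera('wrist').copy();k=calibration('wrist');s=r.sense();p=s['tcp_pos'];print(p,s['ee_rot'],s['grip_width'])
for x,y,z,q in [(p[0],p[1],p[2]-.046,.0225),(p[0],p[1],p[2]+.06,.0225)]:
    pts=[proj(k,(x+q*np.cos(t),y+q*np.sin(t),z)) for t in np.linspace(0,2*np.pi,50)]
    cv2.polylines(im,[np.int32(pts)],True,(255,0,255),1)
b=cv2.resize(camera('side')[100:300,200:400],(400,400))
o=np.zeros((420,800,3),np.uint8);o[:,:400]=im[:,80:480];o[:400,400:]=b
cv2.imwrite('pics/w5.png',o[:,:,::-1])
E
```

```text
[0.52244281 0.2721704  0.12576646] [2.22223922e+00 2.22045320e+00 5.09009477e-04] 0.04415629927042919
```

View pics/w5.png

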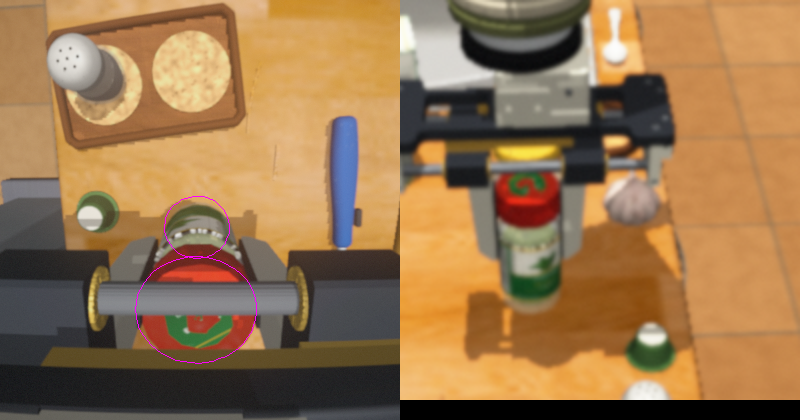

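The spice jar is held upright. In the wrist view it sits about 2–3 mm toward −y of centre. Next I turn 90° and place it on the back pad.

Request:
jog_arm --xyz '[[0.2,-0.07,0],[0.4,-0.07,0],[0.6,-0.07,0],[0.8,-0.07,0],[1,-0.07,0],[1,-0.07,0],[1,-0.07,0],[1,-0.07,0]]' --rotation '[[0,0,-0.14],[0,0,-0.29],[0,0,-0.43],[0,0,-0.57],[0,0,-0.72],[0,0,-0.86],[0,0,-1],[0,0,-1]]' --gripper '[0.5,0.5,0.5,0.5,0.5,0.5,0.5,0.5]'

```text
clock: 10.52
tcp_pos: [0.5154, 0.3518, 0.1232]
ee_rot: [-1.194, -2.903, 0.005]
contact_force: [0.0, 0.1, -1.0]
grip_width: 0.0444
grip_force: 15.0
```

Request:
jog_arm --xyz '[[0.1,0.1,0],[0.2,0.2,0],[0.32,0.32,0],[0.32,0.32,0],[0.32,0.32,0],[0.32,0.32,0],[0.32,0.32,0],[0.32,0.32,0],[0.32,0.32,0],[0.32,0.32,0]]' --rotation '[[0,0,-0.14],[0,0,-0.29],[0,0,-0.43],[0,0,-0.57],[0,0,-0.72],[0,0,-0.86],[0,0,-1],[0,0,-1],[0,0,-1],[0,0,-1]]' --gripper '[0.5,0.5,0.5,0.5,0.5,0.5,0.5,0.5,0.5,0.5]'

```text
clock: 11.35
tcp_pos: [0.5165, 0.388, 0.125]
ee_rot: [-0.01, -3.14, 0.001]
contact_force: [1.0, 0.5, -0.5]
grip_width: 0.044
grip_force: 15.0
```

```bash
python3 - <<'E'
from bench import r,camera,calibration
from h import *
im=camera('wrist').copy();k=calibration('wrist');s=r.sense();p=s['tcp_pos'];print(p,s['ee_rot'],s['grip_width'],s['qpos'].round(2))
for x,y,z,q in [(p[0],p[1],p[2]-.046,.0225),(.5196,.3879,.008,.033)]:
    pts=[proj(k,(x+q*np.cos(t),y+q*np.sin(t),z)) for t in np.linspace(0,2*np.pi,50)]
    cv2.polylines(im,[np.int32(pts)],True,(255,0,255),1)
cv2.imwrite('pics/w6.png',im[:,:,::-1])
E
```

```text
[0.51662245 0.38813826 0.12522385] [-8.09669210e-03 -3.14076841e+00  7.87685887e-04] 0.04431295760112173 [ 0.57  0.31  1.45  0.    1.38 -1.  ]
```

View pics/w6.png

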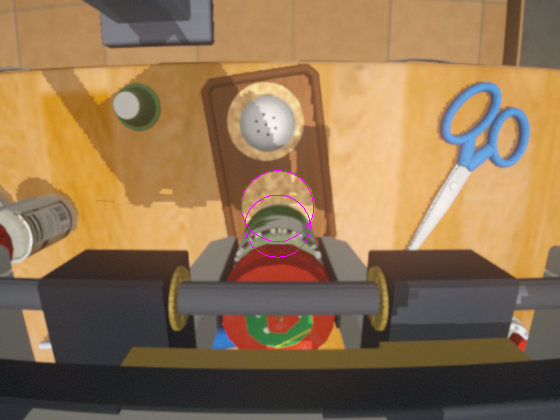

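The jar shows about 3–4 mm toward +x of the TCP, which puts it over the pad centre. Lowering now.

Request:
jog_arm --xyz '[[0,0,0.2],[0,0,0.5],[0,0,0.7],[0,0,0.8],[0,0,0.86],[0,0,0.86],[0,0,0.86]]' --rotation '[[0,0,0],[0,0,0],[0,0,0],[0,0,0],[0,0,0],[0,0,0],[0,0,0]]' --gripper '[0.5,0.5,0.5,0.5,0.5,0.5,0.5]'

```text
clock: 11.98
tcp_pos: [0.5174, 0.3887, 0.0579]
ee_rot: [0.002, 3.141, 0.001]
contact_force: [0.8, 0.4, -0.4]
grip_width: 0.044
grip_force: 15.0
```

Request:
jog_arm --xyz '[[0,0,0],[0,0,0],[0,0,0],[0,0,0],[0,0,0],[0,0,0]]' --rotation '[[0,0,0],[0,0,0],[0,0,0],[0,0,0],[0,0,0],[0,0,0]]' --gripper '[0,-0.1,-0.2,-0.4,-0.5,-0.5]'

```text
clock: 12.48
tcp_pos: [0.517, 0.3885, 0.0572]
ee_rot: [0.001, 3.141, 0.0]
contact_force: [-0.4, -0.5, 0.4]
grip_width: 0.0686
grip_force: 0.0
```

Request:
jog_arm --xyz '[[0,0,-0.3],[0,0,-0.7],[0,0,-1],[0,0,-1],[0,0,-1]]' --rotation '[[0,0,0],[0,0,0],[0,0,0],[0,0,0],[0,0,0]]' --gripper '[-0.5,-0.5,-0.5,-0.5,-0.5]'

```text
clock: 12.9
tcp_pos: [0.5183, 0.3893, 0.1396]
ee_rot: [0.001, 3.138, 0.004]
contact_force: [0.0, -0.1, -0.2]
grip_width: 0.0698
grip_force: 0.0
```

Request:
jog_arm --xyz '[[0,-0.2,-0.3],[0,-0.6,-0.6],[0,-1,-0.6],[0,-1,-0.6],[0,-1,-0.6]]' --rotation '[[0,0,0],[0,0,0],[0,0,0],[0,0,0],[0,0,0]]' --gripper '[-0.5,-0.5,-0.5,-0.8,-0.8]'

```text
clock: 13.32
tcp_pos: [0.5165, 0.307, 0.1839]
ee_rot: [-0.005, -3.14, 0.001]
contact_force: [0.5, 0.3, -0.4]
grip_width: 0.0788
grip_force: 0.0
```

```bash
python3 - <<'E'
from bench import r,camera,calibration
from h import *
s=r.sense();print(s['tcp_pos'],s['ee_rot'],s['clock'])
cv2.imwrite('pics/w7.png',np.hstack([camera('wrist')[:,180:560],camera('scene')[100:400,150:400].repeat(1,0)[:, :].copy() if 0 else cv2.resize(camera('scene')[100:350,150:400],(420,420))])[:,:,::-1])
E
```

```text
[0.51650773 0.30695901 0.18385454] [-4.82134270e-03 -3.14009909e+00  1.04361434e-03] 13.3167
```

View pics/w7.png

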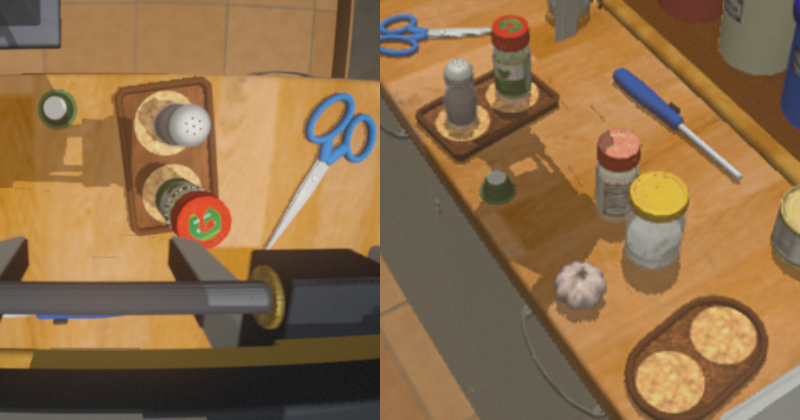

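Both placed things stand on their pads: salt top at (370,127), spice cap at (382,221) in full-frame coordinates. The oval tray and the rest are undisturbed.

```bash
python3 - <<'E'
from bench import calibration
from h import *
k=calibration('wrist');s=calibration('scene');d=calibration('side')
print('spice',ray(k,(382,221),.114),'salt',ray(k,(369,126),.098))
for p in [(418,296),(455,296),(470,235),(405,255)]: print('scene z0',p,ray(s,p,0)[:2])
for p in [(190,160),(212,165)]: print('side z0',p,ray(d,p,0)[:2])
E
```

```text
spice [0.51861437 0.3889365  0.114     ] salt [0.44726937 0.37884025 0.098     ]
scene z0 (418, 296) [ 0.62205245 -0.07991371]
scene z0 (455, 296) [ 0.67735058 -0.11672924]
scene z0 (470, 235) [ 0.80305841 -0.03789064]
scene z0 (405, 255) [ 0.66226709 -0.00286849]
side z0 (190, 160) [ 0.68145261 -0.07330998]
side z0 (212, 165) [ 0.63343828 -0.05315159]
```

Request:
jog_arm --xyz '[[-0.1,-0.2,0],[-0.2,-0.5,0],[-0.31,-0.8,0],[-0.31,-1,0],[-0.31,-1,0],[-0.31,-1,0],[-0.31,-1,0],[-0.31,-1,0]]' --rotation '[[0,0,-0.14],[0,0,-0.29],[0,0,-0.43],[0,0,-0.57],[0,0,-0.72],[0,0,-0.86],[0,0,-1],[0,0,-1]]' --gripper '[-0.72,-0.72,-0.72,-0.72,-0.72,-0.72,-0.72,-0.72]'

```text
clock: 14.08
tcp_pos: [0.541, 0.2293, 0.1837]
ee_rot: [1.21, -2.897, -0.001]
contact_force: [0.7, 0.0, -0.9]
grip_width: 0.08
grip_force: 0.0
```

Request:
jog_arm --xyz '[[0.3,-0.3,0],[0.59,-0.59,0],[0.59,-0.59,0],[0.59,-0.59,0],[0.59,-0.59,0]]' --rotation '[[0,0,0],[0,0,0],[0,0,0],[0,0,0],[0,0,0]]' --gripper '[-0.72,-0.72,-0.72,-0.72,-0.72]'

```text
clock: 14.5
tcp_pos: [0.5414, 0.1624, 0.1845]
ee_rot: [1.198, -2.904, -0.001]
contact_force: [1.6, -0.1, -0.9]
grip_width: 0.08
grip_force: 0.0
```

```bash
python3 - <<'E'
from bench import r,camera,calibration
from h import *
im=camera('wrist').copy();k=calibration('wrist');s=r.sense();p=s['tcp_pos'];print(p,s['ee_rot'],s['qpos'].round(2))
for x,y,z,q in [(.5235,.105,.1,.032),(.524,.178,.106,.0225),(.447,-.035,.008,.033),(.523,-.023,.008,.033)]:
    pts=[proj(k,(x+q*np.cos(t),y+q*np.sin(t),z)) for t in np.linspace(0,2*np.pi,50)]
    if np.abs(pts).max()<3000: cv2.polylines(im,[np.int32(pts)],True,(255,0,255),1)
cv2.imwrite('pics/w8.png',im[:,:,::-1])
E
```

```text
[0.54139046 0.16276429 0.18464797] [ 1.19963653e+00 -2.90308833e+00 -9.58959178e-04] [ 0.2   0.06  1.63  0.    1.46 -2.15]
```

View pics/w8.png

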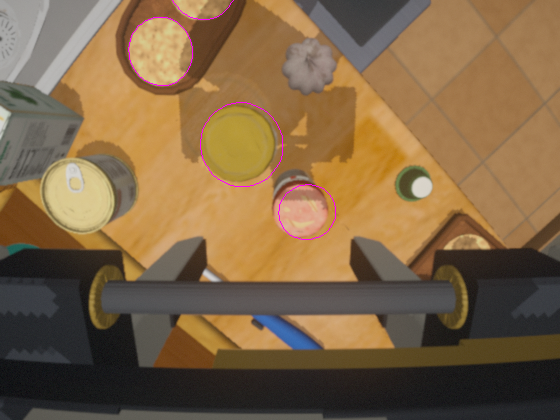

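Overlays fit: jar lid (240,145), spice cap 2 (304,210), and the oval back pad (160,51). Going for the wide jar.

Request:
jog_arm --xyz '[[0.3,-0.15,0],[0.67,-0.35,0],[0.67,-0.35,0],[0.67,-0.35,0],[0.67,-0.35,0.3],[0.67,-0.35,0.7],[0.67,-0.35,1],[0.67,-0.35,1]]' --rotation '[[0,0,0],[0,0,0],[0,0,0],[0,0,0],[0,0,0],[0,0,0],[0,0,0],[0,0,0]]' --gripper '[-0.74,-0.74,-0.74,-0.74,-0.74,-0.74,-0.74,-0.74]' --grip_force 20

```text
clock: 15.22
tcp_pos: [0.5196, 0.1052, 0.0993]
ee_rot: [1.199, -2.895, -0.005]
contact_force: [-1.6, -0.1, -1.6]
grip_width: 0.0813
grip_force: 0.0
```

Request:
jog_arm --xyz '[[0,0,0.3],[0,0,0.6],[0,0,0.86],[0,0,0.86],[0,0,0.86],[0,0,0.86],[0,0,0.86],[0,0,0.86],[0,0,0.86],[0,0,0.86]]' --rotation '[[0,0,0],[0,0,0],[0,0,0],[0,0,0],[0,0,0],[0,0,0],[0,0,0],[0,0,0],[0,0,0],[0,0,0]]' --gripper '[-0.74,-0.74,-0.74,-0.74,-0.5,-0.2,0,0,0,0]'

```text
clock: 16.05
tcp_pos: [0.5256, 0.1042, 0.0387]
ee_rot: [-1.199, 2.899, -0.002]
contact_force: [1.4, 0.4, 7.6]
grip_width: 0.062
grip_force: 20.0
```

Request:
jog_arm --xyz '[[0,0,-0.2],[0,0,-0.6],[0,0,-1],[0,0,-1],[0,0,-1],[0,0,-1]]' --rotation '[[0,0,0],[0,0,0],[0,0,0],[0,0,0],[0,0,0],[0,0,0]]' --gripper '[0,0,0,0,0,0]'

```text
clock: 16.55
tcp_pos: [0.523, 0.104, 0.1157]
ee_rot: [1.201, -2.902, -0.0]
contact_force: [-0.6, -0.6, -3.7]
grip_width: 0.0621
grip_force: 20.0
```

Request:
jog_arm --xyz '[[0.15,-0.15,0],[0.3,-0.3,0],[0.45,-0.45,0],[0.6,-0.6,0],[0.71,-0.71,0],[0.71,-0.71,0],[0.71,-0.71,0],[0.71,-0.71,0],[0.71,-0.71,0]]' --rotation '[[0,0,0.14],[0,0,0.29],[0,0,0.43],[0,0,0.57],[0,0,0.72],[0,0,0.86],[0,0,1],[0,0,1],[0,0,1]]' --gripper '[0,0,0,0,0,0,0,0,0]'

```text
clock: 17.3
tcp_pos: [0.522, 0.0237, 0.1143]
ee_rot: [0.004, -3.138, -0.0]
contact_force: [0.3, -0.4, -2.7]
grip_width: 0.0621
grip_force: 20.0
```

Request:
jog_arm --xyz '[[0,-0.2,0],[0,-0.4,0],[0,-0.59,0],[0,-0.59,0],[0,-0.59,0],[0,-0.59,0]]' --rotation '[[0,0,0],[0,0,0],[0,0,0],[0,0,0],[0,0,0],[0,0,0]]' --gripper '[0,0,0,0,0,0]'

```text
clock: 17.8
tcp_pos: [0.5229, -0.023, 0.1157]
ee_rot: [0.002, -3.141, -0.001]
contact_force: [0.4, -0.5, -2.0]
grip_width: 0.0619
grip_force: 20.0
```

```bash
python3 - <<'E'
from bench import r,camera,calibration
from h import *
im=camera('wrist').copy();k=calibration('wrist');s=r.sense();p=s['tcp_pos'];print(p,s['ee_rot'],s['grip_width'])
for x,y,z,q in [(p[0],p[1],p[2]-.037,.032),(.447,-.035,.008,.033),(.523,-.023,.008,.033)]:
    pts=[proj(k,(x+q*np.cos(t),y+q*np.sin(t),z)) for t in np.linspace(0,2*np.pi,50)]
    if np.abs(pts).max()<3000: cv2.polylines(im,[np.int32(pts)],True,(255,0,255),1)
cv2.imwrite('pics/w9.png',im[:,:,::-1])
E
```

```text
[ 0.52298662 -0.02280806  0.11576745] [ 1.76726550e-03 -3.14077849e+00 -7.55432331e-04] 0.061951482696147295
```

View pics/w9.png

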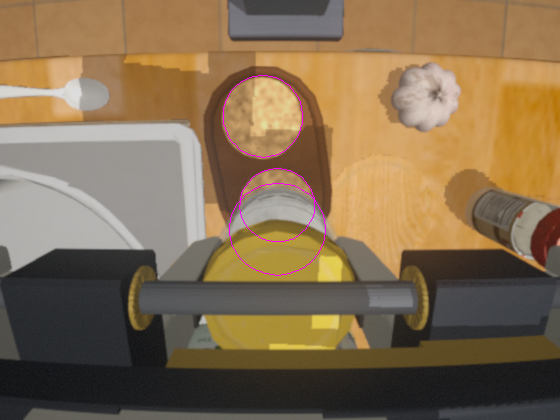

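Pad outlines match at (262,116) and (277,205), and the jar is lined up over the back pad. Lowering and releasing.

Request:
jog_arm --xyz '[[0,0,0.2],[0,0,0.5],[0,0,0.7],[0,0,0.8],[0,0,0.86],[0,0,0.86],[0,0,0.86]]' --rotation '[[0,0,0],[0,0,0],[0,0,0],[0,0,0],[0,0,0],[0,0,0],[0,0,0]]' --gripper '[0,0,0,0,0,0,0]'

```text
clock: 18.43
tcp_pos: [0.5239, -0.0233, 0.0482]
ee_rot: [-0.0, 3.141, -0.0]
contact_force: [0.2, -0.4, -2.0]
grip_width: 0.0617
grip_force: 20.0
```

Request:
jog_arm --xyz '[[0,0,0],[0,0,0],[0,0,0],[0,0,0],[0,0,0],[0,0,0],[0,0,0]]' --rotation '[[0,0,0],[0,0,0],[0,0,0],[0,0,0],[0,0,0],[0,0,0],[0,0,0]]' --gripper '[-0.38,-0.45,-0.55,-0.65,-0.8,-0.8,-0.8]'

```text
clock: 19.02
tcp_pos: [0.5233, -0.0236, 0.0475]
ee_rot: [0.001, 3.142, -0.0]
contact_force: [-0.2, 0.1, 0.7]
grip_width: 0.0831
grip_force: 0.0
```

Request:
jog_arm --xyz '[[0,0,-0.3],[0,0,-0.7],[0,0,-1],[0,0,-1],[0,0,-1]]' --rotation '[[0,0,0],[0,0,0],[0,0,0],[0,0,0],[0,0,0]]' --gripper '[-0.8,-0.8,-0.8,-0.8,-0.8]'

```text
clock: 19.43
tcp_pos: [0.5248, -0.0238, 0.1294]
ee_rot: [0.001, 3.138, -0.001]
contact_force: [-0.2, -0.1, 0.6]
grip_width: 0.0841
grip_force: 0.0
```

Request:
jog_arm --xyz '[[0,0.3,-0.6],[0,0.6,-0.6],[0,1,-0.6],[0,1,-0.6],[0,1,-0.6]]' --rotation '[[0,0,0],[0,0,0],[0,0,0],[0,0,0],[0,0,0]]' --gripper '[-0.8,-0.8,-0.5,-0.5,-0.5]'

```text
clock: 19.85
tcp_pos: [0.5225, 0.0576, 0.1739]
ee_rot: [0.003, -3.139, 0.0]
contact_force: [-0.6, -0.2, -0.4]
grip_width: 0.071
grip_force: 0.0
```

```bash
python3 - <<'E'
from bench import r,camera,calibration,spotter
from h import *
im=camera('wrist').copy();k=calibration('wrist');s=r.sense();p=s['tcp_pos'];print(p,s['ee_rot'],s['grip_width'])
for q,z in (('jar_mid',.058),('spice_b_mid',.053)):
    for d in spotter.find_in('wrist',q)[:3]: print(q,d['conf'],d['at'],ray(k,d['at'],z))
for x,y,z,q in [(.523,-.023,.108,.029),(.523,.177,.106,.0225),(.523,.177,0,.0225),(.523,-.023,.008,.033)]:
    pts=[proj(k,(x+q*np.cos(t),y+q*np.sin(t),z)) for t in np.linspace(0,2*np.pi,50)]
    if np.abs(pts).max()<3000: cv2.polylines(im,[np.int32(pts)],True,(255,0,255),1)
cv2.imwrite('pics/w10.png',im[:,:,::-1])
E
```

```text
[0.52236876 0.0566298  0.17368488] [ 1.48593489e-03 -3.13891671e+00  7.38421791e-04] 0.07015387274185837
jar_mid 0.67 [179.0, 204.7] [ 0.5225986  -0.03330377  0.058     ]
spice_b_mid 0.43 [556.0, 198.5] [0.51698746 0.32806165 0.053     ]
```

View pics/w10.png

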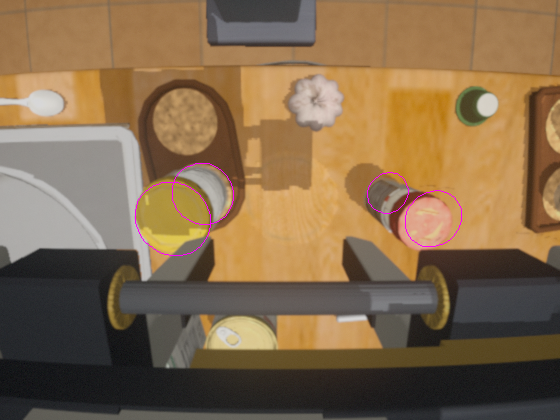

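The jar stands centred on its pad, with its lid at (175,216). Spice cap 2 is at (425,220), so y≈0.174. It's clear on all sides now, so I'll grasp it along y.

Request:
jog_arm --xyz '[[0,0.3,0],[0,0.7,0],[0,1,0],[0,1,0],[0,1,0]]' --rotation '[[0,0,0],[0,0,0],[0,0,0],[0,0,0],[0,0,0]]' --gripper '[-0.5,-0.5,-0.5,-0.5,-0.5]' --grip_force 15

```text
clock: 20.42
tcp_pos: [0.5231, 0.1362, 0.1746]
ee_rot: [0.0, -3.14, 0.001]
contact_force: [0.1, 0.4, -0.8]
grip_width: 0.0696
grip_force: 0.0
```

Request:
jog_arm --xyz '[[0,0.3,0],[0,0.47,0],[0,0.47,0],[0,0.47,0.2],[0,0.47,0.6],[0,0.47,1],[0,0.47,1]]' --rotation '[[0,0,0],[0,0,0],[0,0,0],[0,0,0],[0,0,0],[0,0,0],[0,0,0]]' --gripper '[-0.5,-0.5,-0.5,-0.5,-0.5,-0.5,-0.5]'

```text
clock: 21.0
tcp_pos: [0.5189, 0.1717, 0.0885]
ee_rot: [-0.002, -3.131, 0.005]
contact_force: [-1.4, 0.2, -1.8]
grip_width: 0.0698
grip_force: 0.0
```

Request:
jog_arm --xyz '[[0,0,0.3],[0,0,0.6],[0,0,0.6],[0,0,0.6],[0,0,0.6],[0,0,0.6],[0,0,0.6],[0,0,0.6],[0,0,0.6],[0,0,0.6]]' --rotation '[[0,0,0],[0,0,0],[0,0,0],[0,0,0],[0,0,0],[0,0,0],[0,0,0],[0,0,0],[0,0,0],[0,0,0]]' --gripper '[-0.5,-0.5,-0.5,-0.3,0,0.5,0.5,0.5,0.5,0.5]'

```text
clock: 21.83
tcp_pos: [0.5248, 0.1742, 0.0493]
ee_rot: [0.001, 3.139, 0.001]
contact_force: [-0.3, -1.2, 7.1]
grip_width: 0.0442
grip_force: 15.0
```

Request:
jog_arm --xyz '[[0,0,-0.3],[0,0,-0.7],[0,0,-1],[0,0,-1],[0,0,-1]]' --rotation '[[0,0,0],[0,0,0],[0,0,0],[0,0,0],[0,0,0]]' --gripper '[0.5,0.5,0.5,0.5,0.5]'

```text
clock: 22.25
tcp_pos: [0.5249, 0.1745, 0.1296]
ee_rot: [0.001, 3.138, 0.002]
contact_force: [-0.6, -0.2, -1.5]
grip_width: 0.0444
grip_force: 15.0
```

Request:
jog_arm --xyz '[[0.3,-0.3,0],[0.6,-0.6,0],[0.95,-0.9,0],[0.95,-0.9,0],[0.95,-0.9,0]]' --rotation '[[0,0,0],[0,0,0],[0,0,0],[0,0,0],[0,0,0]]' --gripper '[0.5,0.5,0.5,0.5,0.5]'

```text
clock: 22.67
tcp_pos: [0.4447, 0.1011, 0.1251]
ee_rot: [-0.003, -3.138, 0.001]
contact_force: [1.0, 0.7, -1.2]
grip_width: 0.0443
grip_force: 15.0
```

Request:
jog_arm --xyz '[[0,-0.3,0],[0,-0.6,0],[0,-0.9,0],[0,-0.9,0]]' --rotation '[[0,0,0],[0,0,0],[0,0,0],[0,0,0]]' --gripper '[0.5,0.5,0.5,0.5]'

```text
clock: 23.0
tcp_pos: [0.4478, 0.0275, 0.1269]
ee_rot: [-0.003, -3.141, 0.002]
contact_force: [0.5, -0.0, -1.4]
grip_width: 0.0439
grip_force: 15.0
```

Request:
jog_arm --xyz '[[0,-0.3,0],[0,-0.6,0],[0,-0.82,0],[0,-0.82,0],[0,-0.82,0],[0,-0.82,0]]' --rotation '[[0,0,0],[0,0,0],[0,0,0],[0,0,0],[0,0,0],[0,0,0]]' --gripper '[0.5,0.5,0.5,0.5,0.5,0.5]'

```text
clock: 23.5
tcp_pos: [0.4475, -0.0345, 0.127]
ee_rot: [-0.001, -3.141, -0.001]
contact_force: [0.4, -0.9, -1.1]
grip_width: 0.0441
grip_force: 15.0
```

```bash
python3 - <<'E'
from bench import r,camera,calibration
from h import *
im=camera('wrist').copy();k=calibration('wrist');s=r.sense();p=s['tcp_pos'];print(p,s['ee_rot'],s['grip_width'])
for x,y,z,q in [(p[0],p[1],p[2]-.0465,.0225),(.447,-.035,.008,.033)]:
    pts=[proj(k,(x+q*np.cos(t),y+q*np.sin(t),z)) for t in np.linspace(0,2*np.pi,50)]
    cv2.polylines(im,[np.int32(pts)],True,(255,0,255),1)
cv2.imwrite('pics/w11.png',im[:,:,::-1])
E
```

```text
[ 0.44741293 -0.03439999  0.12706836] [ 1.86160635e-05 -3.14097884e+00 -1.03952151e-03] 0.04408839399803269
```

View pics/w11.png

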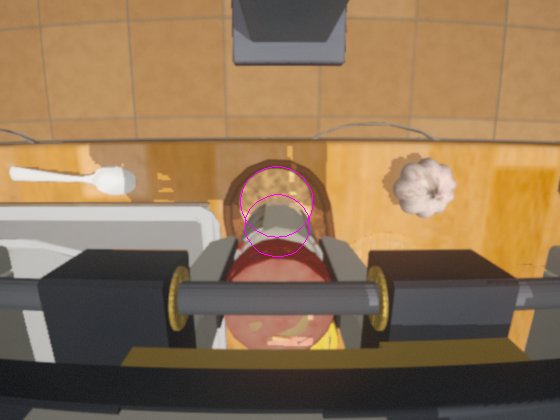

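The held jar is over the front pad, about 2 mm toward +x. I'll correct that, lower and release.

Request:
jog_arm --xyz '[[0.025,0,0.2],[0.025,0,0.5],[0.025,0,0.7],[0.025,0,0.8],[0.025,0,0.87],[0.025,0,0.87],[0.025,0,0.87]]' --rotation '[[0,0,0],[0,0,0],[0,0,0],[0,0,0],[0,0,0],[0,0,0],[0,0,0]]' --gripper '[0.5,0.5,0.5,0.5,0.5,0.5,0.5]'

```text
clock: 24.13
tcp_pos: [0.4459, -0.0351, 0.0584]
ee_rot: [0.0, 3.141, -0.0]
contact_force: [0.2, -0.7, -1.6]
grip_width: 0.0442
grip_force: 15.0
```

Request:
jog_arm --xyz '[[0,0,0],[0,0,0],[0,0,0],[0,0,0],[0,0,0],[0,0,0]]' --rotation '[[0,0,0],[0,0,0],[0,0,0],[0,0,0],[0,0,0],[0,0,0]]' --gripper '[0,-0.1,-0.2,-0.4,-0.5,-0.5]'

```text
clock: 24.63
tcp_pos: [0.4454, -0.0356, 0.058]
ee_rot: [0.001, 3.141, -0.0]
contact_force: [-0.5, -0.4, -0.1]
grip_width: 0.0684
grip_force: 0.0
```

Request:
jog_arm --xyz '[[0,0,-0.3],[0,0,-0.7],[0,0,-1],[0,0,-1],[0,0,-1]]' --rotation '[[0,0,0],[0,0,0],[0,0,0],[0,0,0],[0,0,0]]' --gripper '[-0.5,-0.5,-0.5,-0.5,-0.5]'

```text
clock: 25.05
tcp_pos: [0.4467, -0.0358, 0.1396]
ee_rot: [0.001, 3.138, -0.001]
contact_force: [0.9, -0.2, 0.3]
grip_width: 0.0696
grip_force: 0.0
```

Request:
jog_arm --xyz '[[0,0.3,-0.6],[0,0.6,-0.6],[0,1,-0.6],[0,1,-0.6],[0,1,-0.6],[0,1,-0.6]]' --rotation '[[0,0,0],[0,0,0],[0,0,0],[0,0,0],[0,0,0],[0,0,0]]' --gripper '[-0.5,-0.5,-0.5,-0.5,-0.5,-0.5]'

```text
clock: 25.55
tcp_pos: [0.4445, 0.0442, 0.1843]
ee_rot: [0.0, -3.139, 0.001]
contact_force: [0.3, -0.4, -0.2]
grip_width: 0.0696
grip_force: 0.0
```

```bash
python3 - <<'E'
from bench import r,camera,calibration
from h import *
im=camera('wrist').copy();k=calibration('wrist');s=r.sense();print(s['tcp_pos'],s['clock'])
for x,y,z,q in [(.447,-.035,.114,.0225),(.447,-.035,.008,.033)]:
    pts=[proj(k,(x+q*np.cos(t),y+q*np.sin(t),z)) for t in np.linspace(0,2*np.pi,50)]
    cv2.polylines(im,[np.int32(pts)],True,(255,0,255),1)
b=cv2.resize(camera('side')[100:400,200:400],(280,420));c=cv2.resize(camera('scene')[110:350,150:400],(250,420)) 
cv2.imwrite('pics/w12.png',np.hstack([im[:,20:290],b,c])[:,:,::-1])
E
```

```text
[0.44457357 0.04385933 0.18440487] 25.6
```

View pics/w12.png

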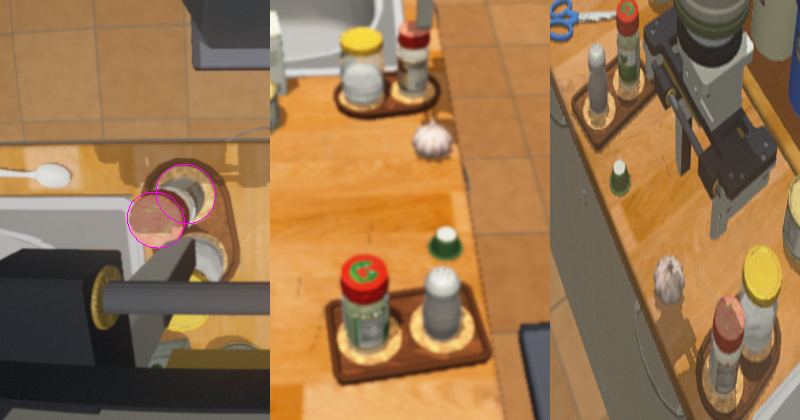

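All four things stand upright and centred on their pads, the garlic and capsule are undisturbed, and the gripper is clear at a height of 0.18 m.

```bash
python3 -c "
from bench import r
print(r.hand_in())"
```

```text
the job is handed in; nothing more can be done
None
```

The job is handed in: the salt shaker and one spice jar are on the straight-sided tray, the wide jar and the other spice jar are on the round-ended tray, all four stand upright near their pad centres, and the garlic and capsule were not touched (about 26 s of the 106 s used).

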